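Nest the sensor dome covers on their pads

ROBOT

A 7-joint arm with a two-finger parallel gripper is mounted at the origin on the work surface. World frame = base frame: x ahead of the robot, y to its left, z up, the work surface at z = 0. Lengths are in m, angles in degrees, forces in N, time in s.
With the tool pointing down it reaches from about 0.4 to 0.75 m from the base axis. Payload 19.5 kg.
Tool frame: the origin (TCP) lies on the centre line of the jaws, within the pads' length; the fingertips stand r.tips_ahead ahead of it and the grasp point (between the pads) lies 8 mm behind it (r.tips_ahead is the distance from the TCP to the fingertips, in m); z points along the fingers, y is the direction in which the jaws open and shut (so a half turn about z gives the same grasp; the last joint's range is limited). The gripper opens to 85 mm and grips with 20 to 120 N. Pads are 22 mm wide; open, the fingers measure 114 mm over their backs; the gripper's body (76 mm by 85 mm) begins 54 mm behind the grasp point. The pads swing forward as they close: fully open they stand 13 mm farther back than shut.
Start: joints at [-68.738, 40.479, -1.581, 85.061, 1.261, 54.483, -4.326], TCP at [0.231, 0.527, 0.242] pointing down, gripper open.
Joint ranges: [-155.06, 155.06], [-18.47, 123.98], [-90, 86.84], [0, 140.48], [-83.41, 263.41], [0, 116], [-161.91, 161.91]. Speed limits (degrees/s): [108.29, 108.29, 147.25, 147.25, 172.46, 172.46, 172.46].

INTERFACE

Orientations are given as a 3x3 rotation matrix whose columns are the frame's x, y, z axes.
In Python, from station import r gives the robot as it stands. The module is installed in compiled form; this text tells all that it offers. Calls block until the motion is done:
- r.goto(position, orientation): joint-space move of the TCP to a pose.
- r.servo_line(position, rotation=None, rate=0.15): straight line of the TCP; rotation=None keeps the orientation; rate is the mean speed in m/s.
- r.goto_joints(angles): joint-space move.
- r.set_gripper(opening): finger opening in m; the grip force is fixed at half the most; returns when the fingers have stopped.
- r.pause(seconds).
- r.inverse_kinematics(position, orientation): joint angles nearest the present ones, or None.
- r.read_state(): the state.
- r.grab_frame(name): name is "scene" or "top" or "wrist"; returns a dict with "pixels" (420x560x3 uint8, blue, green, red), "camera_matrix" (3x3 intrinsics, pixels), "position" and "rotation" of the camera in the world; the wrist camera has in their place "T_tool_cam" (4x4, takes a point from camera to tool coordinates, whose origin is the TCP and whose axes are the flange's). Camera axes: x right, y up, looking along -z (the intrinsics and any distortion apply to the point x, -y, -z); pixel columns grow to the right and rows downward; lengths in m; the calibration is good to about 2 mm. A picture is of the moment at which its call begins: read the wrist's pose just before it. There is no depth.
A pose or a line that the arm cannot do raises r.MotionError and nothing moves.
- r.close_job(): hands the job in, once; it reports no verdict.
Trained networks look in a picture, given as the dict that the camera call returned (one of the last four; its "shot" number tells which), for a name from the list of things; names that differ only in an ending like _2 or _b are one class to them, and where a whole thing is asked for, a point or a joint stands for the part that bears it (a point fixed in the world has none). Each returns a list of dicts, best first, with "conf" (0 to 1); they miss things now and then, are a little off and sometimes report something else, mostly with a low value. They report only what shows in the picture. A call takes as long as a camera call.
- r.search_frame(picture, query): "bbox" ([left, top, width, height] in pixels, round what is visible of it).
- r.cut_out(picture, query): "mask" (420x560 bool, what is visible of it) and "bbox" ([left, top, width, height] in pixels, round what is visible of it).
The state is a dict: "t": time; "joints": joint angles; "qd": joint speeds; "joint_torque": joint torques, N m; "ee_pos": TCP position; "tcp_rot": TCP orientation; "wrist_force": force on the tool from outside, world axes, zero at the start; "wrist_torque": the same for the moment, N m; "finger_gap": finger opening in m.
Only numpy, scipy, OpenCV 4.12 (cv2) and the standard library are available. Lean on these libraries where they do the work, as an engineer would, in place of code of your own. Each camera call takes 0.05 s, during which the arm holds its last target.

TASK

Clear away the four domed sensor covers: orange ones on the orange pad, green ones on the green pad. On each pad stand the large cover in the middle, open side up as it lies now, and cup the small cover of the same colour upright inside it, all the way down. Leave the dish, the wheel and the screwdriver where they are.

Things in the scene. Friction and masses are not known exactly. Their poses are not given: they have to be found in the camera images.
- large_orange: large shallow domed sensor cover, orange plastic, loose, lying inverted (open side up) on its flattened crown: 68 mm across the rim, 30 mm high; outside of the top 9 mm is a straight band, below it the dome narrows to a 32 mm crown; wall 3 mm, crown 6 mm thick (inner floor 6 mm above the underside), about 60 g. Origin: centre of the underside, z up out of the open mouth; round, so yaw means nothing
- small_orange: small deep domed sensor cover, orange plastic, loose, lying inverted (open side up) on its flattened crown: 56 mm across the rim, 40 mm high; the top 11 mm is nearly straight (55 to 56 mm), below it the dome narrows to a 26 mm crown; wall 3 mm, crown 6 mm thick, about 50 g. Cupped in a large cover it stands on that one's inner floor with about 4 mm play all round, and its rim is then 16 mm above the large rim. Origin: centre of the underside, z up out of the open mouth; round
- large_green: large shallow domed sensor cover, green plastic, loose, lying inverted (open side up) on its flattened crown: 68 mm across the rim, 30 mm high; outside of the top 9 mm is a straight band, below it the dome narrows to a 32 mm crown; wall 3 mm, crown 6 mm thick (inner floor 6 mm above the underside), about 60 g. Origin: centre of the underside, z up out of the open mouth; round, so yaw means nothing
- small_green: small deep domed sensor cover, green plastic, loose, lying inverted (open side up) on its flattened crown: 56 mm across the rim, 40 mm high; the top 11 mm is nearly straight (55 to 56 mm), below it the dome narrows to a 26 mm crown; wall 3 mm, crown 6 mm thick, about 50 g. Cupped in a large cover it stands on that one's inner floor with about 4 mm play all round, and its rim is then 16 mm above the large rim. Origin: centre of the underside, z up out of the open mouth; round
- pad_orange: round orange storage pad fixed to the bench, 90 mm across, 5 mm thick, with a dark 68 mm disc printed in its middle. Origin: centre of the underside, its top is 5 mm above
- pad_green: round green storage pad fixed to the bench, 90 mm across, 5 mm thick, with a dark 68 mm disc printed in its middle. Origin: centre of the underside, its top is 5 mm above
- dish: bystander: white straight-sided round dish, 48 mm across, 24 mm high, empty, loose. Origin: centre of the underside
- wheel: bystander: small black rubber robot wheel lying flat, yellow hub, 44 mm across, 21 mm high, loose. Origin: centre of the underside
- driver: bystander: screwdriver with red handle, 170 mm long, lying loose roughly along the robot's x direction, about 26 mm high. Origin: on its underside near its middle, x along the shaft towards the tip

How it is judged (in metres and radians):
At the end, for the whole second after the job is handed in: On each pad the large cover of its colour is upright (0.12 rad), within 15 mm of the pad's centre, and the small cover of that colour is upright (0.15 rad) inside it, centres within 10 mm, on its inner floor (origins 3 to 10 mm apart in height); all four at rest (horizontal distance between large_orange and pad_orange below 0.015 m and z of large_orange in the frame of pad_orange between 0.002 and 0.009 m and angle between each of large_orange, large_green's own z axis and vertical below 0.12 rad and horizontal distance between small_orange and large_orange below 0.01 m and z of small_orange in the frame of large_orange between 0.003 and 0.01 m and angle between each of small_orange, small_green's own z axis and vertical below 0.15 rad and linear speed of each of large_orange, small_orange, large_green, small_green below 0.02 m/s and angular speed of each of large_orange, small_orange, large_green, small_green below 0.2 rad/s and horizontal distance between large_green and pad_green below 0.015 m and z of large_green in the frame of pad_green between 0.002 and 0.009 m and horizontal distance between small_green and large_green below 0.01 m and z of small_green in the frame of large_green between 0.003 and 0.01 m); the robot touches nothing.
It fails at once if the white dish is moved by more than 25 mm (distance of dish from where it was at the start of the episode above 0.025 m).
It fails at once if the wheel is moved by more than 25 mm (distance of wheel from where it was at the start of the episode above 0.025 m).
It fails at once if the screwdriver is moved by more than 25 mm (distance of driver from where it was at the start of the episode above 0.025 m).
It also fails if it takes over 112 s, if anything falls off the work surface, if the arm or the gripper's body presses on something with over 40 N, if the wrist force passes 120 N, or if a joint passes its speed limit or range.

## Working session

There is one attempt and no reset: what is moved stays moved. The work goes in short steps, each a Python script; the robot and the scene stay as the last script left them, time stands still between calls to the robot, and variables do not carry over. Pictures are saved under pics/ and viewed, and the job is handed in when it is done.

```bash
mkdir -p pics; ls
python3 - <<'E'
from station import r
import cv2
s=r.read_state(); print(s, r.tips_ahead)
for n in("scene","top"):
    f=r.grab_frame(n); cv2.imwrite(f"pics/{n}0.png",f["pixels"])
    print(n,{k:v for k,v in f.items() if k!="pixels"})
    for q in ["large_orange","small_orange","large_green","small_green","pad_orange","pad_green","dish","wheel","driver"]:
        print(q,[(d["bbox"],round(d["conf"],2)) for d in r.search_frame(f,q)])
print(r.read_state()["t"])
E
```

```text
pics
{'t': 0.0, 'joints': array([-68.73519504,  40.51247184,  -1.58197582,  85.08349004,
         1.2633574 ,  54.4810013 ,  -4.32594576]), 'qd': array([-0.0427109 , -0.01781404,  0.0316392 , -0.04272264, -0.0477532 ,
       -0.03863653,  0.03840886]), 'joint_torque': array([ 1.31187917e-03, -8.83221817e+01,  1.23532042e+00, -2.36174798e+01,
        1.69826701e-02,  6.56621487e-03, -1.20781661e-05]), 'ee_pos': array([0.23061598, 0.52646788, 0.24184583]), 'tcp_rot': array([[-9.15993577e-01,  4.01192780e-01, -3.46043169e-04],
       [ 4.01192922e-01,  9.15993055e-01, -9.80653729e-04],
       [-7.64580561e-05, -1.03710259e-03, -9.99999459e-01]]), 'wrist_force': array([-0.06513709, -0.14104271, -0.91411346]), 'wrist_torque': array([-0.01474138,  0.03095196,  0.01402947]), 'finger_gap': 0.08523173475150157} 0.011
scene {'camera_matrix': array([[486.36791693,   0.        , 272.39936096],
       [  0.        , 486.36791693, 211.11385868],
       [  0.        ,   0.        ,   1.        ]]), 'position': array([1.11059686, 0.32654044, 0.58723791]), 'rotation': array([[-0.51780409, -0.55024175
[... 893 characters left out ...]
     [-0.02088297,  0.16412579,  0.98621835]]), 'shot': 2}
large_orange [([273.8, 172.7, 33.5, 26.6], 0.74), ([229.3, 173.8, 14.2, 64.9], 0.68), ([150.2, 225.1, 24.3, 29.1], 0.35)]
small_orange [([150.1, 223.9, 24.9, 31.0], 0.94), ([272.3, 170.4, 34.7, 30.7], 0.29)]
large_green [([393.6, 231.6, 25.4, 31.1], 0.84)]
small_green [([377.0, 157.2, 22.0, 22.4], 0.84), ([262.1, 231.7, 42.0, 34.1], 0.49)]
pad_orange [([146.4, 171.3, 40.1, 38.0], 0.94)]
pad_green [([264.1, 229.4, 40.6, 38.3], 0.58)]
dish [([228.8, 174.0, 13.5, 65.1], 0.68), ([340.8, 233.0, 22.3, 21.8], 0.55)]
wheel [([333.0, 160.9, 22.2, 18.8], 0.64)]
driver [([228.5, 174.6, 12.3, 63.7], 0.73), ([336.1, 161.4, 16.6, 15.7], 0.32)]
1.0
```

```bash
cat > h.py <<'E'
from station import r
import numpy as np, cv2
def ray(f,u,v,z):
    K=f["camera_matrix"]; d=np.array([(u-K[0,2])/K[0,0],-(v-K[1,2])/K[1,1],-1.])
    d=f["rotation"]@d; p=f["position"]; return p+d*(z-p[2])/d[2]
def proj(f,P):
    c=f["rotation"].T@(np.asarray(P)-f["position"]); K=f["camera_matrix"]
    return np.array([K[0,0]*c[0]/-c[2]+K[0,2],K[1,1]*c[1]/c[2]*-1*-1+K[1,2]]) if 0 else np.array([K[0,0]*c[0]/-c[2]+K[0,2],K[1,1]*(-c[1])/-c[2]+K[1,2]])
E
python3 - <<'E'
import cv2,numpy as np
a=cv2.imread("pics/scene0.png");b=cv2.imread("pics/top0.png")
cv2.imwrite("pics/top0z.png",cv2.resize(b[130:290,120:440],None,fx=2.5,fy=2.5,interpolation=cv2.INTER_CUBIC))
E
```

```text
(no output)
```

View pics/scene0.png

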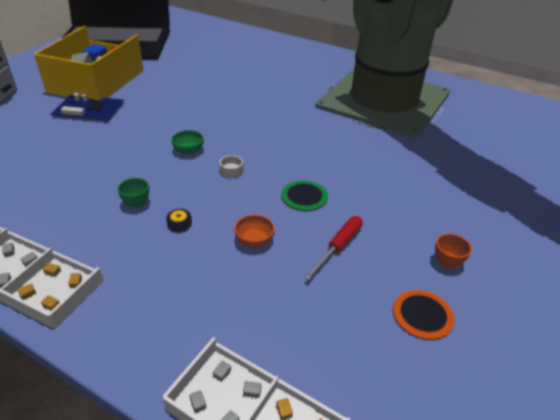

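View pics/top0.png

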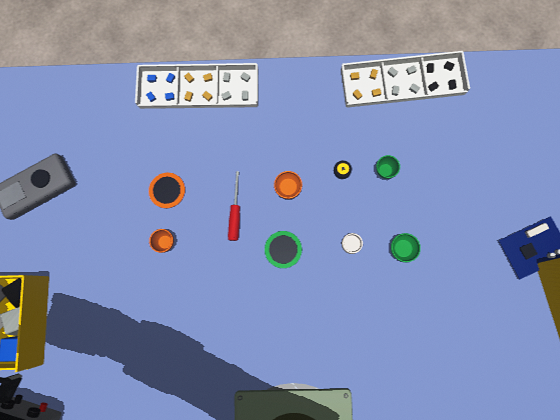

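View pics/top0z.png

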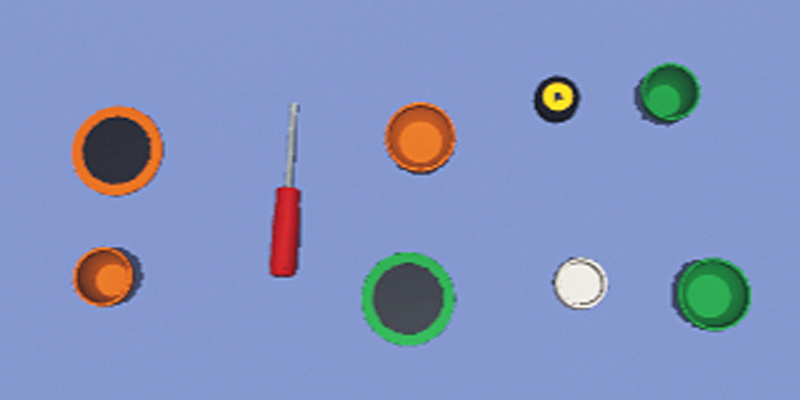

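Both pictures agree: covers, pads and bystanders lie well apart. In the top view, large_orange is at (288,185), small_orange (162,240), large_green (404,248), small_green (387,167), pad_orange (167,190) and pad_green (283,249). The networks' low-confidence duplicates are wrong. Next I fit the positions from colour silhouettes in both cameras.

```bash
cat >> h.py <<'E'
from scipy.optimize import least_squares
def circ(c,rad,z,n=48):
    a=np.linspace(0,2*np.pi,n,endpoint=False); return np.c_[c[0]+rad*np.cos(a),c[1]+rad*np.sin(a),np.full(n,z)]
SH={"large":[(.034,.030),(.034,.021),(.016,0)],"small":[(.028,.040),(.0275,.029),(.013,0)],"pad":[(.045,.005),(.045,0)],
    "dish":[(.024,.024),(.024,0)],"wheel":[(.022,.021),(.022,0)]}
def projs(f,P):
    c=(P-f["position"])@f["rotation"]; K=f["camera_matrix"]
    return np.c_[K[0,0]*c[:,0]/-c[:,2]+K[0,2],K[1,1]*c[:,1]/c[:,2]+K[1,2]]
def hull(f,kind,c,z0=0):
    return cv2.convexHull(projs(f,np.vstack([circ(c,a,z+z0) for a,z in SH[kind]])).astype(np.float32))
def cmask(f,col,bbox,m=6):
    hsv=cv2.cvtColor(f["pixels"],cv2.COLOR_BGR2HSV)
    lo,hi=((0,120,60),(22,255,255)) if col=="orange" else ((50,110,30),(90,255,255))
    k=cv2.inRange(hsv,lo,hi); w=np.zeros_like(k); x,y,a,b=[int(v) for v in bbox]
    w[max(0,y-m):y+b+m,max(0,x-m):x+a+m]=255; return k&w
def fit(f,kind,mask,z0=0):
    cs,_=cv2.findContours(mask,cv2.RETR_EXTERNAL,cv2.CHAIN_APPROX_NONE); c=cv2.convexHull(max(cs,key=cv2.contourArea)).astype(np.float32)
    m=cv2.moments(c); t=np.array([m["m10"],m["m01"]])/m["m00"]
    p0=ray(f,*t,.02+z0)[:2]
    def e(p):
        q=cv2.moments(hull(f,kind,p,z0)); return [q["m10"]/q["m00"]-t[0],q["m01"]/q["m00"]-t[1]]
    s=least_squares(e,p0,diff_step=1e-3,x_scale=.01)
    return s.x, m["m00"]/cv2.contourArea(hull(f,kind,s.x,z0))
NAMES=["large_orange","small_orange","large_green","small_green","pad_orange","pad_green"]
def locate(f,n,z0=0):
    b=r.search_frame(f,n)
    if not b: return None
    if n.startswith("pad"): kind,col=n.split("_")
    else: kind,col=n.split("_")
    return fit(f,kind,cmask(f,col,b[0]["bbox"]),z0)
E
python3 - <<'E'
from h import *
for n in("scene","top"):
    f=r.grab_frame(n)
    for q in NAMES: print(n,q,locate(f,q))
    for q in("dish","wheel"):
        b=r.cut_out(f,q); 
        # choose by size
        b=[x for x in b if x["bbox"][3]<40][0]; print(n,q,fit(f,q,b["mask"].astype(np.uint8)*255))
s=r.read_state();w=r.grab_frame("wrist"); cv2.imwrite("pics/w0.png",w["pixels"]); print(w["camera_matrix"],w["T_tool_cam"],w.keys(),s["t"])
E
```

```text
scene large_orange (array([ 0.60419741, -0.00354111]), 0.9002463537173339)
scene small_orange (array([0.47597512, 0.29604429]), 0.9005773544105767)
scene large_green (array([ 0.44576566, -0.2740995 ]), 0.9138829250978159)
scene small_green (array([ 0.63855366, -0.2434351 ]), 0.9320809462225915)
scene pad_orange (array([0.60237992, 0.2949752 ]), 0.9184376057848318)
scene pad_green (array([0.44852515, 0.01064915]), 0.9298211811649337)
scene dish (array([ 0.45880925, -0.15192359]), 0.9108969105343644)
scene wheel (array([ 0.64242689, -0.1374841 ]), 0.8032986934699877)Traceback (most recent call last):
  File "<stdin>", line 4, in <module>
  File "h.py", line 38, in locate
    return fit(f,kind,cmask(f,col,b[0]["bbox"]),z0)
  File "h.py", line 25, in fit
    cs,_=cv2.findContours(mask,cv2.RETR_EXTERNAL,cv2.CHAIN_APPROX_NONE); c=cv2.convexHull(max(cs,key=cv2.contourArea)).astype(np.float32)
                                                                                          ~~~^^^^^^^^^^^^^^^^^^^^^^^^
ValueError: max() iterable argument is empty
```

```bash
cat >> h.py <<'E'
def locp(f,n,p,z0=0,m=8):
    kind,col=n.split("_"); b=cv2.boundingRect(hull(f,kind,p,z0)); return fit(f,kind,cmask(f,col,b,m),z0)
E
python3 - <<'E'
from h import *
pri=dict(large_orange=(.604,-.0035),small_orange=(.476,.296),large_green=(.4458,-.274),small_green=(.6386,-.2434),pad_orange=(.6024,.295),pad_green=(.4485,.0106))
f=r.grab_frame("top")
for q in NAMES: print(q,locp(f,q,pri[q]))
s=r.read_state();w=r.grab_frame("wrist"); cv2.imwrite("pics/w0.png",w["pixels"]); print(w["camera_matrix"],w["T_tool_cam"],w.keys(),s["t"])
for yaw in (0,90):
    pass
E
```

```text
large_orange (array([ 0.6042251 , -0.00317205]), 0.9144216513220096)
small_orange (array([0.47661771, 0.29673843]), 0.8943842467427288)
large_green (array([ 0.44675134, -0.27326569]), 0.938030682241049)
small_green (array([ 0.63877624, -0.24217464]), 0.9441004093636858)
pad_orange (array([0.60469977, 0.29565982]), 0.9302572310159537)
pad_green (array([0.45173638, 0.01231472]), 0.9530112377269058)
[[360.36980189   0.         281.35212098]
 [  0.         360.36980189 208.24246954]
 [  0.           0.           1.        ]] [[ 6.88899262e-04  9.63884696e-01  2.66319015e-01  6.85224321e-02]
 [ 9.99999437e-01 -8.79079996e-04  5.94898869e-04  8.54353644e-04]
 [ 8.07529635e-04  2.66318455e-01 -9.63884759e-01 -1.31966911e-01]
 [ 0.00000000e+00  0.00000000e+00  0.00000000e+00  1.00000000e+00]] dict_keys(['pixels', 'camera_matrix', 'T_tool_cam', 'shot']) 1.6
```

```bash
sleep 3
```

```text
(no output)
```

View pics/w0.png

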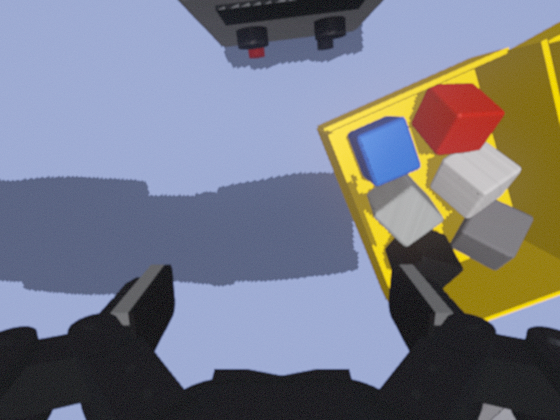

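The view shows the fingertip corners at about (172,266) and (391,267). I get their z from that.

```bash
cat >> h.py <<'E'
def wproj(w,P):
    T=w["T_tool_cam"]; c=T[:3,:3].T@(np.asarray(P)-T[:3,3]); K=w["camera_matrix"]
    return K[0,0]*c[0]/-c[2]+K[0,2], K[1,1]*c[1]/c[2]+K[1,2]
E
python3 - <<'E'
from h import *
r.goto_joints  # noop
# move while setting gripper later; first model
w=r.grab_frame("wrist")
for z in(-.006,-.002,.002,.006,.011):
    print(z,[np.round(wproj(w,(x,y,z))) for x in(.011,-.011) for y in(.0426,-.0426)])
r.set_gripper(.056); s=r.read_state(); w=r.grab_frame("wrist"); cv2.imwrite("pics/w1.png",w["pixels"]); print(s["finger_gap"],s["t"])
for z in(-.006,-.002,.002,.006,.011):
    print(z,[np.round(wproj(w,(x,y,z))) for x in(.011,-.011) for y in(.028,-.028)])
E
```

```text
-0.006 [array([392., 266.]), array([167., 266.]), array([387., 317.]), array([172., 317.])]
-0.002 [array([389., 262.]), array([170., 262.]), array([384., 312.]), array([175., 312.])]
0.002 [array([386., 258.]), array([173., 257.]), array([382., 307.]), array([177., 306.])]
0.006 [array([383., 254.]), array([176., 254.]), array([379., 302.]), array([180., 301.])]
0.011 [array([380., 249.]), array([179., 249.]), array([376., 296.]), array([183., 296.])]
0.056016312292824735 2.1083
-0.006 [array([353., 266.]), array([205., 266.]), array([350., 317.]), array([209., 317.])]
-0.002 [array([351., 262.]), array([208., 262.]), array([348., 312.]), array([210., 312.])]
0.002 [array([349., 258.]), array([210., 257.]), array([347., 307.]), array([212., 306.])]
0.006 [array([347., 254.]), array([211., 254.]), array([345., 302.]), array([214., 301.])]
0.011 [array([345., 249.]), array([214., 249.]), array([343., 296.]), array([216., 296.])]
```

```bash
sleep 2; python3 -c "
import cv2
a=cv2.imread('pics/w0.png')[230:370,80:480];b=cv2.imread('pics/w1.png')[230:370,80:480]
cv2.imwrite('pics/w01.png',cv2.resize(cv2.vconcat([a,b]),None,fx=2,fy=2))"
```

```text
(no output)
```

View pics/w01.png

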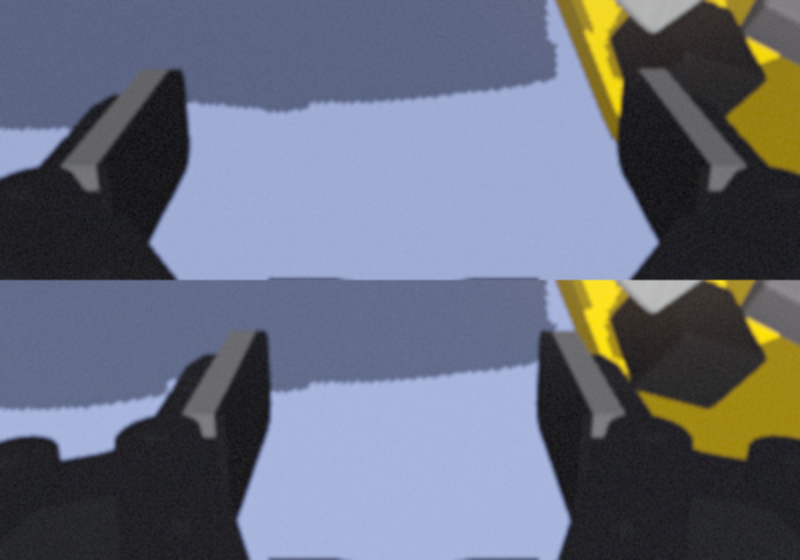

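```bash
cat >> h.py <<'E'
P=dict(large_orange=(.6042,-.0034),small_orange=(.4763,.2964),large_green=(.4463,-.2737),small_green=(.6387,-.2428),pad_orange=(.6035,.2953),pad_green=(.4500,.0115))
def Rz(deg): # direction of tool y in world, from world x
    a=np.radians(deg); y=np.array([np.cos(a),np.sin(a),0]); z=np.array([0,0,-1.]); return np.c_[np.cross(y,z),y,z]
E
python3 - <<'E'
from h import *
for n,p in P.items():
    for d in(0,180,90,-90):
        o=[]
        for z in(.018,.15):
            q=r.inverse_kinematics((*p,z),Rz(d)); o.append(None if q is None else np.round(q).astype(int).tolist())
        print(n,d,o)
print(r.read_state()["t"])
E
```

```text
large_orange 0 [[-5, 61, 4, 88, -7, 31, 4], [-7, 50, 8, 85, -9, 46, 5]]
large_orange 180 [[16, 66, -40, 88, 54, 47, 134], [16, 54, -41, 84, 40, 57, 144]]
large_orange 90 [[6, 62, -18, 88, 29, 35, 63], [5, 50, -16, 85, 17, 48, 73]]
large_orange -90 [[-15, 64, 26, 89, -41, 37, -58], [-17, 54, 32, 85, -34, 51, -64]]
small_orange 0 [[-38, 59, 5, 98, -10, 23, -26], [-40, 47, 10, 95, -11, 39, -24]]
small_orange 180 [[-21, 61, -28, 97, 47, 34, 103], [-17, 50, -36, 94, 36, 49, 112]]
small_orange 90 [[-32, 59, -6, 98, 13, 24, 43], [-30, 46, -10, 94, 11, 40, 45]]
small_orange -90 [[-47, 62, 24, 98, -46, 30, -83], [-52, 51, 36, 95, -39, 47, -89]]
large_green 0 [[31, 57, -5, 106, 15, 18, 14], [30, 44, -4, 102, 5, 34, 24]]
large_green 180 [[5, 69, 49, 107, -76, 46, -82], [-2, 66, 74, 103, -69, 70, -86]]
large_green 90 [[38, 58, -19, 106, 43, 24, 77], [44, 46, -29, 102, 32, 41, 87]]
large_green -90 [[23, 58, 10, 106, -28, 18, -35], [16, 46, 23, 103, -28, 37, -35]]
small_green 0 [[19, 66, -2, 69, 2, 45, 17], [17, 57, 4, 65, -4, 58, 21]]
small_green 180 [[-3, 85, 74, 69, -79, 77, -116], [-3, 73, 74, 66, -68, 83, -120]]
small_green 90 [[29, 68, -29, 68, 35, 52, 84], [27, 58, -25, 64, 23, 62, 92]]
small_green -90 [[8, 69, 26, 69, -33, 49, -49], [6, 61, 34, 65, -33, 63, -50]]
pad_orange 0 [[-32, 66, 9, 72, -12, 43, -20], [-34, 56, 12, 68, -12, 57, -20]]
pad_orange 180 [[-15, 69, -36, 71, 43, 53, 122], [-14, 59, -38, 67, 35, 65, 127]]
pad_orange 90 [[-24, 66, -11, 71, 14, 44, 51], [-24, 56, -12, 68, 11, 58, 53]]
pad_orange -90 [[-41, 70, 33, 72, -42, 50, -89], [-43, 61, 39, 69, -38, 63, -92]]
pad_green 0 [[-6, 56, 1, 121, -7, 4, 2], [-9, 40, 6, 117, -10, 24, 5]]
pad_green 180 [[2, 56, -13, 120, 68, 11, 107], [15, 43, -37, 116, 45, 36, 127]]
pad_green 90 [[-4, 56, -4, 121, 39, 5, 46], [3, 40, -14, 116, 21, 26, 63]]
pad_green -90 [[-8, 56, 4, 121, -44, 5, -51], [-21, 43, 27, 117, -40, 29, -54]]
2.1583
```

```bash
cat >> h.py <<'E'
D=0
def st(l):
    s=r.read_state(); print(l,"t%.1f"%s["t"],np.round(s["ee_pos"],4),"F",np.round(s["wrist_force"],1),"gap %.4f"%s["finger_gap"]); return s
def pick(n,zr,opn=.085,p=None,z0=0):
    p=P[n] if p is None else p
    r.set_gripper(opn); r.goto((*p,z0+zr+.06),Rz(D)); r.servo_line((*p,z0+zr),rate=.12); st("down")
    r.set_gripper(.03); st("grip "+n); r.servo_line((*p,z0+.15),rate=.25); st("up")
def over(p,z=.15): r.goto((*p,z),Rz(D))
def place(p,z,zh=.04):
    r.servo_line((*p,z+zh),rate=.25); r.servo_line((*p,z),rate=.06); st("at"); r.pause(.2)
E
python3 - <<'E'
from h import *
pick("large_orange",.018); over(P["pad_orange"])
st("over")
for n in("scene","wrist"):
    cv2.imwrite(f"pics/a_{n}.png",r.grab_frame(n)["pixels"])
E
python3 -c "
import cv2
cv2.imwrite('pics/a.png',cv2.resize(cv2.hconcat([cv2.imread('pics/a_scene.png'),cv2.imread('pics/a_wrist.png')]),(800,300)))"
```

```text
down t5.6 [ 0.6045 -0.0034  0.0185] F [0.3 0.2 0.3] gap 0.0848
grip large_orange t5.9 [ 0.6047 -0.0034  0.0197] F [-4.7  0.7 20.3] gap 0.0649
up t6.6 [ 0.6041 -0.0033  0.1502] F [-0.4 -0.3 -1.1] gap 0.0646
over t7.8 [0.6042 0.2932 0.1499] F [ 0.2 -1.2 -0.5] gap 0.0643
```

```bash
sleep 1
```

```text
(no output)
```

View pics/a.png

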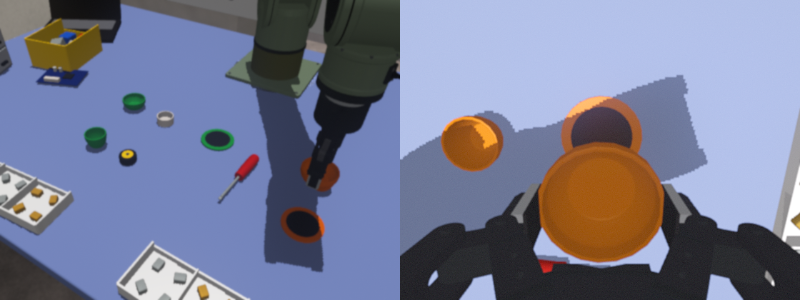

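```bash
cat >> h.py <<'E'
def held(w,col,kind,box=None):
    """fit (x,y,z rim centre, tilt) of held cover outline in tool frame from the wrist view"""
    hsv=cv2.cvtColor(w["pixels"],cv2.COLOR_BGR2HSV)
    return hsv
E
python3 - <<'E'
from h import *
w=r.grab_frame("wrist"); im=w["pixels"].copy()
rad=.034
for z,c in((-.012,(255,0,0)),(-.006,(0,255,0)),(0,(0,0,255))):
    for rr in (.034,):
        pts=np.array([wproj(w,(rr*np.cos(a),rr*np.sin(a),z)) for a in np.linspace(0,6.283,60)])
        cv2.polylines(im,[pts.astype(int)],True,c,1)
cv2.imwrite("pics/b.png",cv2.resize(im[180:400,150:420],None,fx=2.5,fy=2.5))
E
sleep 2
```

```text
(no output)
```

View pics/b.png

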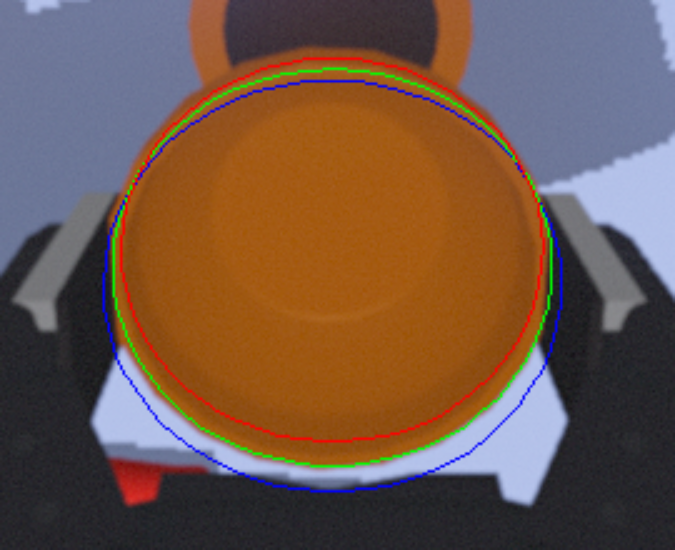

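The held cover looks level. Its rim is about 6 mm behind the TCP against about 10 expected, so it may have slipped a little. I'll lower it until it touches, then release.

```bash
cat >> h.py <<'E'
def lower(p,zhi,zlo,thr=4,step=.0015):
    r.servo_line((*p,zhi),rate=.2); r.pause(.15); f0=r.read_state()["wrist_force"][2]; z=zhi
    while z>zlo:
        z-=step; r.servo_line((*p,z),rate=.04); s=r.read_state()
        if s["wrist_force"][2]-f0>thr: break
    st("contact cmd z %.4f f0 %.1f"%(z,f0)); return z
def release(p,z,o=.085):
    r.set_gripper(o); st("rel"); r.servo_line((*p,z+.08),rate=.25); st("up")
E
python3 - <<'E'
from h import *
p=P["pad_orange"]; z=lower(p,.036,.021); release(p,z)
P2=P["small_orange"]; over(P2,.20); f=r.grab_frame("top"); cv2.imwrite("pics/c.png",f["pixels"])
print(locp(f,"large_orange",p,.005,4)); f=r.grab_frame("scene"); cv2.imwrite("pics/c2.png",f["pixels"][150:380,300:520])
print(locp(f,"large_orange",p,.005,4))
E
python3 -c "
import cv2
a=cv2.imread('pics/c.png')[140:270,120:320]; b=cv2.imread('pics/c2.png')
cv2.imwrite('pics/cc.png',cv2.hconcat([cv2.resize(a,(450,292)),cv2.resize(b,(350,292))]))"
```

```text
contact cmd z 0.0240 f0 -0.9 t10.8 [0.6037 0.2953 0.0248] F [-4.1 -1.2 12.8] gap 0.0642
rel t11.1 [0.6035 0.2953 0.0239] F [0.8 0.2 0.5] gap 0.0849
up t11.6 [0.6036 0.2954 0.1048] F [-1.2 -0.2 -0.8] gap 0.0849
(array([0.59853792, 0.28916006]), 1.4103195931816495)
(array([0.61311536, 0.29489614]), 1.3439871125714915)
```

```bash
sleep 3
```

```text
(no output)
```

View pics/cc.png

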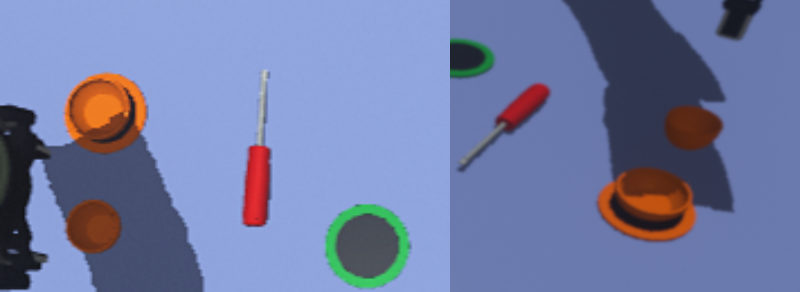

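```bash
python3 - <<'E'
from h import *
ims=[]
for n,sl in(("top",(150,230,125,215)),("scene",(260,350,370,470))):
    f=r.grab_frame(n); a,b,c,d=sl; k=4
    im=cv2.resize(f["pixels"][a:b,c:d],None,fx=k,fy=k,interpolation=cv2.INTER_CUBIC)
    for rad,z,col in((.045,.005,(255,255,0)),(.034,.035,(255,0,0)),(.031,.035,(255,0,255)),(.034,.026,(255,0,0)),(.016,.005,(0,255,0))):
        q=(projs(f,circ(P["pad_orange"],rad,z))-[c,a]+.5)*k
        cv2.polylines(im,[q.astype(int)],True,col,1)
    ims.append(cv2.resize(im,(400,360)))
cv2.imwrite("pics/d.png",cv2.hconcat(ims))
E
sleep 2
```

```text
(no output)
```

View pics/d.png

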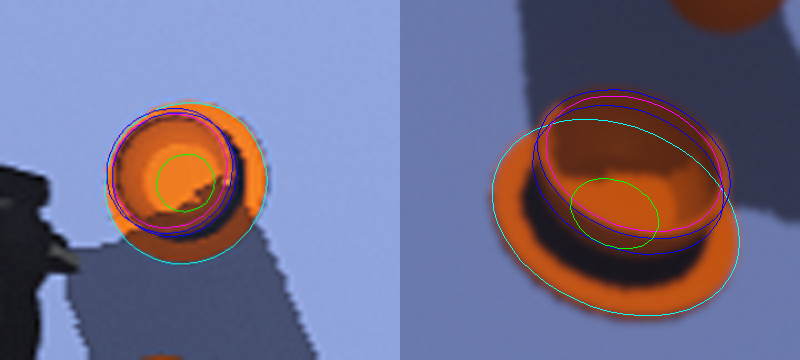

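The overlay matches: the large orange cover sits centred on its pad. Next is the small orange one.

Run:
```python
from h import *
pick("small_orange",.033); p=P["pad_orange"]; over(p); st("over")
w=r.grab_frame("wrist"); cv2.imwrite("pics/e1.png",w["pixels"])
f=r.grab_frame("scene"); cv2.imwrite("pics/e2.png",f["pixels"])
a=cv2.imread("pics/e1.png"); b=f["pixels"][150:360,280:560]
cv2.imwrite("pics/e.png",cv2.hconcat([cv2.resize(a,(400,300)),cv2.resize(b,(400,300))]))
```

```text
down t13.8 [0.4768 0.2966 0.034 ] F [0.3 0.3 0.6] gap 0.0847
grip small_orange t14.3 [0.4765 0.2967 0.0345] F [-4.7 -1.9 24.5] gap 0.0531
up t14.9 [0.4762 0.2965 0.1502] F [-0.7  0.1 -0.5] gap 0.0527
over t15.5 [0.603  0.295  0.1485] F [-0.6  0.6 -0.9] gap 0.0529
```

```bash
sleep 2
```

```text
(no output)
```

View pics/e.png

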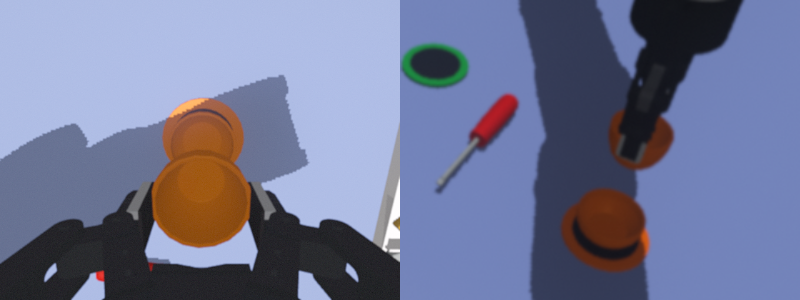

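```bash
cat >> h.py <<'E'
def view(p,tag,small=True,z=.005):
    ims=[]
    for n in("top","scene"):
        f=r.grab_frame(n); u,v=projs(f,np.array([[*p,.03]]))[0]; c,a=int(u)-50,int(v)-45; k=4
        im=cv2.resize(f["pixels"][a:a+90,c:c+100],None,fx=k,fy=k,interpolation=cv2.INTER_CUBIC)
        L=[(.045,.005,(255,255,0)),(.034,z+.030,(255,0,0)),(.034,z+.021,(255,0,0))]
        if small: L+=[(.028,z+.046,(255,0,255)),(.025,z+.046,(255,255,255))]
        for rad,zz,col in L:
            cv2.polylines(im,[((projs(f,circ(p,rad,zz))-[c,a]+.5)*k).astype(int)],True,col,1)
        ims.append(im)
    cv2.imwrite(f"pics/{tag}.png",cv2.hconcat(ims))
E
python3 - <<'E'
from h import *
p=P["pad_orange"]; z=lower(p,.055,.041); release(p,z,.085); over((.53,.1),.2); view(p,"f"); st("")
E
```

```text
contact cmd z 0.0445 f0 -0.1 t18.1 [0.6036 0.2955 0.0456] F [-6.5 -1.2 17. ] gap 0.0530
rel t18.5 [0.6035 0.2953 0.0444] F [ 0.1 -0.  -0.2] gap 0.0849
up t19.0 [0.6036 0.2954 0.1251] F [-1.4 -0.4 -1.4] gap 0.0851
 t20.0 [0.5302 0.1013 0.1991] F [0.1 0.5 0.6] gap 0.0845
```

```bash
sleep 2
```

```text
(no output)
```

View pics/f.png

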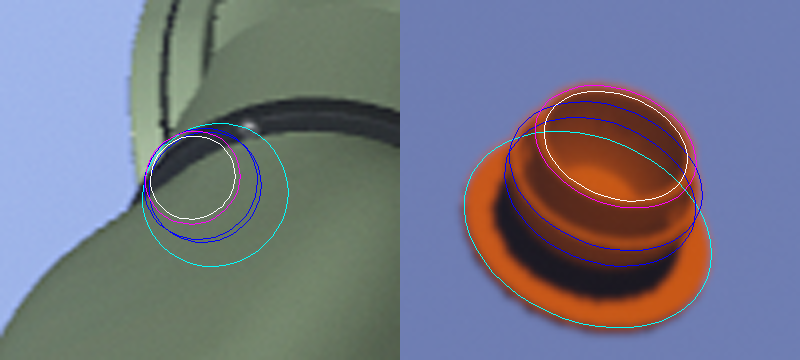

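The orange pair is nested as predicted: the scene overlay matches and contact came at 45.6 mm against about 45 expected. The arm hides it in the top view. Now the green pair.

Run:
```python
from h import *
pick("large_green",.018); p=P["pad_green"]; over(p); st("over"); z=lower(p,.034,.021); release(p,z)
over((.60,-.2428),.2); view(p,"g",False); st("")
f=r.grab_frame("scene");print(locp(f,"small_green",P["small_green"]))
```

```text
down t22.4 [ 0.4466 -0.2736  0.0185] F [0.1 0.4 0.1] gap 0.0852
grip large_green t22.7 [ 0.4467 -0.2739  0.0196] F [-3.7  2.  25.5] gap 0.0653
up t23.4 [ 0.4463 -0.2736  0.1502] F [ 0.1 -0.4 -0.5] gap 0.0650
over t24.5 [0.4502 0.0103 0.1498] F [ 0.2 -0.1 -0.8] gap 0.0650
contact cmd z 0.0235 f0 0.2 t27.1 [0.45   0.0115 0.0246] F [-4.2  0.4 36.3] gap 0.0647
rel t27.4 [0.45   0.0115 0.0234] F [ 0.  -0.5  0.6] gap 0.0848
up t27.9 [0.4502 0.0116 0.1039] F [-0.2 -0.2 -0.5] gap 0.0858
 t29.2 [ 0.6001 -0.2413  0.1994] F [ 0.2  0.2 -0.3] gap 0.0845
(array([ 0.6396201 , -0.24176239]), 0.8987257942760847)
```

```bash
sleep 3
```

```text
(no output)
```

View pics/g.png

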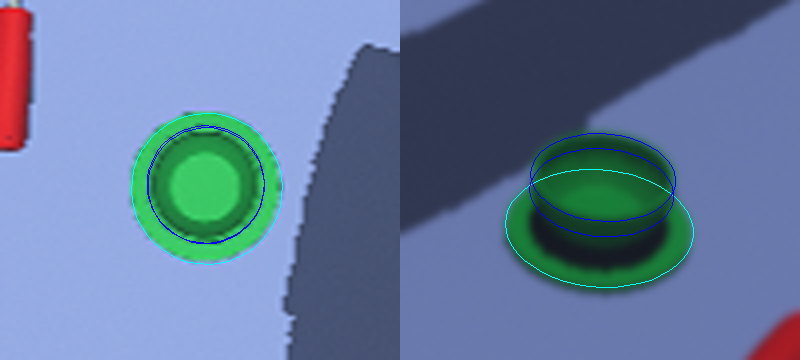

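Large green is within about 2 mm of the prediction in both views. Next, small green.

Run:
```python
from h import *
pick("small_green",.033); p=P["pad_green"]; over(p); st("over"); z=lower(p,.055,.041,step=.001); release(p,z)
r.servo_line((.53,-.05,.25),rate=.3); over((.5,-.35),.3); view(p,"i"); view(P["pad_orange"],"j"); st("")
f=r.grab_frame("top"); cv2.imwrite("pics/top9.png",f["pixels"])
f=r.grab_frame("scene"); cv2.imwrite("pics/scene9.png",f["pixels"])
cv2.imwrite("pics/k.png",cv2.resize(cv2.vconcat([cv2.imread("pics/i.png"),cv2.imread("pics/j.png")]),(664,598)))
```

```text
down t30.6 [ 0.6391 -0.2431  0.0341] F [0.6 0.7 0.4] gap 0.0850
grip small_green t31.1 [ 0.6391 -0.243   0.0344] F [-4.8  2.4 14.9] gap 0.0518
up t31.7 [ 0.6386 -0.2427  0.1502] F [-0.4  0.3 -0.6] gap 0.0519
over t32.9 [0.4508 0.0109 0.1497] F [ 0.2  0.5 -0.2] gap 0.0523
contact cmd z 0.0450 f0 -1.5 t36.2 [0.45   0.0115 0.0453] F [-2.   0.8 12.3] gap 0.0519
rel t36.6 [0.45   0.0115 0.045 ] F [0.3 0.  0.2] gap 0.0853
up t37.1 [0.4502 0.0116 0.1255] F [-0.   0.3 -0.3] gap 0.0850
 t39.1 [ 0.5006 -0.3489  0.2999] F [-0.7  0.2  0.6] gap 0.0848
```

```bash
sleep 3
```

```text
(no output)
```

View pics/k.png

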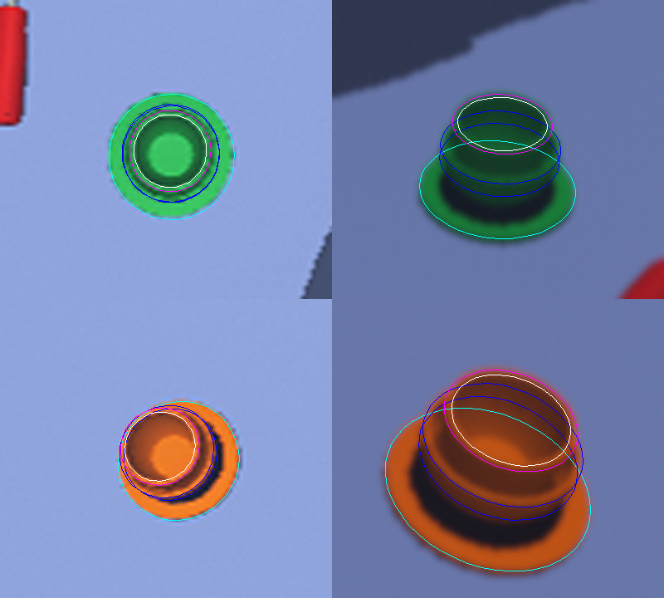

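View pics/top9.png

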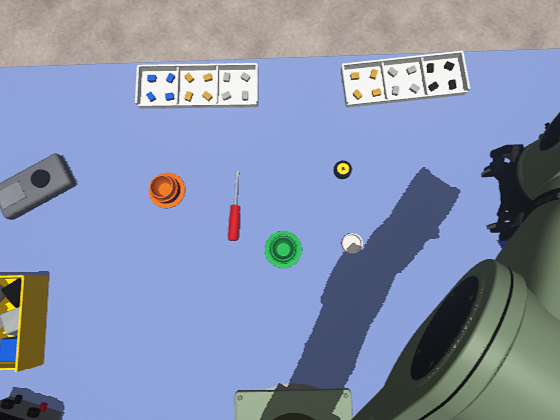

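Both pairs match their nested predictions in both views. The wheel (343,169), dish (352,243) and screwdriver (235,207) haven't moved. I'm handing in.

Run:
```python
from station import r
print(r.close_job())
```

```text
the job is handed in; nothing more can be done
None
```

I placed all four covers and handed the job in about 39 s into the 112 s allowed. The hand-in call gives no verdict.

- **Placement:** the large cover stands on the pad of its colour, with the small cover of that colour inside it. I gripped each one from outside by its rim band and lowered it until it touched. The TCP heights at contact were 24.8 and 24.6 mm for the large covers, and 45.6 and 45.3 mm for the small ones. These fit covers standing on the pads and small covers all the way down.
- **Final check:** in both the top and scene pictures, the outlines of both pairs match the nested positions to about 2 mm. By eye, the dish, wheel and screwdriver are where they started, and the gripper was clear of everything.
- **Disagreements:**
  - In the wrist picture the large orange cover seemed to sit about 4 mm low in the grip, but the contact height showed it had not slipped.
  - The reported gripper gap was 3–4 mm smaller than the true rim sizes on every grasp, which caused no trouble.
  - The two cameras disagreed by about 3 mm on the green pad's position, so I used the average.

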